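# Walk the heavy seal box home and bolt it in

## Task

Put the heavy steel seal box back in its bay at the foot of the bamboo shelf: it is too heavy to shove straight, so, never pressing on it with more than 24 N, walk it forward by pushing its left and right ends in turn so it swings ahead, until its far face bears flat against the riser at both ends. Then slide the steel bolt on the right fully across behind it. Keep the box flat on the table and leave the other things where they are.

Things in the scene. Friction and masses are not known exactly. Their poses are not given: they have to be found in the camera images.
- tier: stepped bamboo shelf, fixed. Origin on the table at the middle of the near face of its lowest riser; x points into the shelf, away from the robot, y to the left along the riser. The riser face is the plane x = 0, 380 mm wide, 75 mm high; treads at 75 mm and (from x = 100 mm) 130 mm. The bolt lies at x = -120 to -106 mm, in a 45 mm high staple and rail at y below -150 mm
- bay (a point): middle of the box's bay, on the table, where the centre of the box's underside is when home: x = -50, y = 0 mm of tier. Two fixed bamboo cheeks 45 mm high flank the bay at x = -25 to 0 mm of tier, inner faces at y = +136 and -136 mm, noses rounded, so the box has 16 mm of play on either side
- seal_box: heavy stainless box, lid shut, 4.6 kg, 61 mm high. A polished, slippery skirt, 100 mm (its x) by 240 mm (its y), 6 to 24 mm up, stands 5 mm proud all round the foot of the 90 x 230 mm body. Too wide for the gripper. Four feet under it at x = +-16, y = +-50 mm. Origin: centre of its underside; x points to its far face, y to its left
- box_near (a point): middle of the skirt's near face, 15 mm up, at x = -50, y = 0 mm of the box: push here, low down. In the middle the box slides only at 25 to 30 N; pushed about 20 mm from an end, at 30 mm/s or less, it gives at 12 to 18 N and swings about the feet under its other end, which backs up about 5 mm for every 10 gained. Quicker pushes, and the riser when met, send the force up steeply
- box_far_left (a point): left end of the skirt's far face, 15 mm up, at x = +50, y = +120 mm of the box. The box is home when this and box_far_right both bear on the riser (x = 0 of tier)
- box_far_right (a point): right end of the skirt's far face, 15 mm up, at x = +50, y = -120 mm of the box
- bolt (a joint): slide of the steel bolt along the shelf's y, in m: 0 drawn back, 0.060 shot fully across behind the box's near face (its end then covers y up to -91 mm of tier). Moves stiffly (about 2 N) and stays where it is left; it passes 6 mm behind the near face of a box that is home
- bolt_knob (a point): the bolt's upright steel knob, 14 mm thick, standing free from 45 to 81 mm above the table; this point is on its axis at 64 mm. Pushed towards the shelf's +y to shoot the bolt
- seal_stand: wooden stand 40 x 150 x 14 mm with a row of five upright slim jade-coloured resin seals, 64 mm high in all, on the shelf's lower tread (not part of the job; origin at the centre of its underside)
- red_jar: red glazed lidded jar, 84 mm across, 92 mm high, on the shelf's lower tread (not part of the job; origin at the centre of its underside)
- brush_holder: dark silicone cup, 68 mm across, 85 mm high, on the table left of the shelf (not part of the job; origin at the centre of its underside)
- paste_dish: white lidded seal-paste dish, 72 mm across, 34 mm high, on the table left of the bay (not part of the job; origin at the centre of its underside)
- paperweight: marble bar 35 x 90 x 28 mm on the table to the right of the shelf (not part of the job; origin at the centre of its underside)
- tea_cup: small blue cup, 70 mm across, 55 mm high, on the table to the left (not part of the job; origin at the centre of its underside)

How it is judged:
On the way, in this order (a step that is already met when the one before it is completed fails the run):
1. the box is home: both ends of its far face against the riser, between the cheeks (x of each of box_far_left, box_far_right in the frame of tier above -0.0035 m and y of seal_box in the frame of tier between -0.02 and 0.02 m and height (world z) of seal_box between -0.004 and 0.004 m and angle between seal_box's own z axis and vertical below 0.05 rad), for 0.2 s.
2. the bolt is shot fully across (value of joint bolt above 0.055 m), for 0.2 s.
At the end, for the whole second after the job is handed in: The box stands flat and still on the table in its bay, both ends of its far face within 3.5 mm of the riser and its middle within 20 mm of the bay's middle, and the bolt is shot across by more than 55 of its 60 mm (all of step 1 and value of joint bolt above 0.055 m and linear speed of seal_box below 0.01 m/s); the robot touches nothing.
It fails at once if the box is pressed by the robot with more than 24 N (contact force between any of the fingers, the arm and seal_box above 24 N).
It fails at once if the box is tipped up or lifted off the table (angle between seal_box's own z axis and vertical above 0.1 rad or height (world z) of seal_box above 0.012 m).
It fails at once if one of the other things is moved by more than 20 mm (distance of any of seal_stand, red_jar, brush_holder, paste_dish, paperweight, tea_cup from where it was at the start of the episode above 0.02 m).
It also fails if it takes over 72 s, if anything falls off the work surface, if the arm or the gripper's body presses on something with over 40 N, if the wrist force passes 120 N, or if a joint passes its speed limit or range.

## Robot

A 6-joint arm with a two-finger parallel gripper is mounted at the origin on the work surface. World frame = base frame: x ahead of the robot, y to its left, z up, the work surface at z = 0. Lengths are in m, angles in rad, forces in N, time in s.
With the tool pointing down it reaches from about 0.35 to 0.975 m from the base axis. Payload 4.9 kg.
Tool frame: the origin (TCP) lies on the centre line of the jaws, within the pads' length; the fingertips stand manip.tcp_to_tips ahead of it and the grasp point (between the pads) is the TCP (manip.tcp_to_tips is the distance from the TCP to the fingertips, in m); y points along the fingers, z is the direction in which the jaws open and shut, and the axes are right-handed (so a half turn about y gives the same grasp; the last joint's range is limited). The gripper opens to 85 mm and grips with 20 to 120 N. Pads are 22 mm wide; open, the fingers measure 114 mm over their backs; the gripper's body (76 mm by 85 mm) begins 54 mm behind the grasp point. The pads swing forward as they close: fully open they stand 13 mm farther back than shut.
Start: joints at [1.043, 0.053, 1.613, -0, 1.476, -0.119], TCP at [0.248, 0.573, 0.25] pointing down, gripper open.
Joint ranges: [-3.01, 3.01], [-1.01, 2.22], [0.06, 2.58], [-1.02, 4.17], [0.09, 2.62], [-3.14, 3.14]. Speed limits (rad/s): [2.57, 2.57, 3.14, 3.14, 3.14, 3.14].

## Interface

Orientations are given as a unit quaternion [w, x, y, z].
In Python, from plant import manip gives the robot as it stands.
- The arm moves only by the tool apply_moves, never from a script. Its argument "moves" is a list of rows, each a list of 7 numbers: the gripper's target within -1 to 1 (shut at 1, half-way at 0, fully open at -1), then the shift along the tool's x, y, z in mm, then the turn, a rotation vector about the tool's x, y, z in degrees. A call has 1 to 20 rows; each row shifts and turns the commanded pose from where the row before left it, along the tool's axes as they then stand; what a row does not reach is not made up. A row lasts 1/10 s, in which the tool goes at most 50 mm and 8.59 degrees, less where a joint would pass 70% of its speed; a pose out of reach is approached as far as the arm can. A call with a gripper value outside its range is refused whole. The fingers move at their own pace and stop on an object; the grip force is fixed at half the most. Time passes only in rows, so rows that do not move let the fingers close. It gives the time, the measured TCP pose, the force and the opening at its end, in the units of the state.
- manip.state(): the state, without advancing time (a new reading comes with each control period).
- manip.grab_frame(name): name is "scene" or "top" or "wrist"; returns the picture (400x640x3 uint8, blue, green, red); there is no depth.
- manip.calibration(name): a dict with "mtx" (3x3 intrinsics, pixels), "T" (4x4, takes a point from camera to world coordinates); the wrist camera has in their place "T_tool_cam" (4x4, takes a point from camera to tool coordinates, whose origin is the TCP and whose axes are the tool frame's). Camera axes: x right, y down, z forward; pixel columns grow to the right and rows downward; lengths in m; the calibration is good to about 2 mm. The wrist camera is an equidistant fisheye: a pixel r from the principal point sees the ray r / f radians off the axis. A picture is of the moment at which its call begins: read the wrist's pose just before it. calibration takes no time and is no camera call.
- manip.job_done(): hands the job in, once; it reports no verdict.
The state is a dict: "time": time; "joint_pos": joint angles; "joint_vel": joint speeds; "joint_efforts": joint torques, N m; "tool_pos": TCP position; "tool_rot": TCP orientation; "contact_force": force on the tool from outside, world axes, zero at the start; "ft_torque": the same for the moment, N m; "gripper_width": opening from 0.0 (shut) to 1.0 (fully open).
Only numpy, scipy, OpenCV 4.12 (cv2) and the standard library are available. Lean on these libraries where they do the work, as an engineer would, in place of code of your own. Each camera call takes 0.05 s, during which the arm holds its last target. There are 200 camera calls.

## Working session

There is one attempt and no reset: what is moved stays moved. The work goes in short steps, Python scripts to look and compute and a tool call to move; the robot and the scene stay as the last step left them, time stands still between calls to the robot, and variables do not carry over. Pictures are saved under pics/ and viewed, about 8 in all and at most 12, crops included, and the job is handed in when it is done.

Besides the shell and the picture viewer there is one more tool, called after ">>>" as name([rows], argument=value, ...), one row to a line, values as JSON. apply_moves: Moves the arm, as the interface text tells. Its arguments: {"type":"object","properties":{"moves":{"type":"array","items":{"type":"array","items":{"type":"number"}}}},"required":["moves"]}

```bash
mkdir -p pics; ls; python3 - <<'E'
from plant import manip
import cv2,numpy as np
np.set_printoptions(precision=4,suppress=True)
print(manip.state(), manip.tcp_to_tips)
for n in("scene","top"):
    cv2.imwrite(f"pics/{n}0.png",manip.grab_frame(n)); c=manip.calibration(n);print(n,c["mtx"],c["T"])
print(manip.calibration("wrist"))
E
```

```text
pics
{'time': 0.0, 'joint_pos': array([ 1.043 ,  0.0533,  1.6143,  0.    ,  1.476 , -0.119 ]), 'joint_vel': array([-0.002 ,  0.0023, -0.0005,  0.0002,  0.0004, -0.0003]), 'joint_efforts': array([ -0.0001, -39.3683, -37.0178,  -0.0001,   0.0071,   0.    ]), 'tool_pos': array([0.2482, 0.573 , 0.2491]), 'tool_rot': array([-0.6917,  0.6931, -0.1438,  0.1433]), 'contact_force': array([-0.8369, -0.2515, -0.4577]), 'ft_torque': array([ 0.0184,  0.026 , -0.0495]), 'gripper_width': 0.9996369910098574} 0.019
scene [[375.331    0.     320.1245]
 [  0.     375.331  196.2493]
 [  0.       0.       1.    ]] [[ 0.4678  0.7734 -0.4278  0.9983]
 [ 0.8838 -0.4092  0.2266 -0.1448]
 [ 0.0002 -0.4841 -0.875   0.7863]
 [ 0.      0.      0.      1.    ]]
top [[446.74     0.     319.532 ]
 [  0.     446.74   193.0951]
 [  0.       0.       1.    ]] [[ 0.0169 -0.9945  0.1035  0.5512]
 [-0.9996 -0.0189 -0.0188  0.05  ]
 [ 0.0207 -0.1031 -0.9945  0.9997]
 [ 0.      0.      0.      1.    ]]
{'mtx': array([[309.7069,   0.    , 319.3777],
       [  0.    , 309.7069, 201.6425],
       [  0.    ,   0.    ,   1.    ]]), 'T_tool_cam': array([[ 0.0003,  0.9635,  0.2678, -0.0687],
       [ 0.0013, -0.2678,  0.9635, -0.1236],
       [ 1.    ,  0.0001, -0.0013, -0.0003],
       [ 0.    ,  0.    ,  0.    ,  1.    ]])}
```

View pics/top0.png

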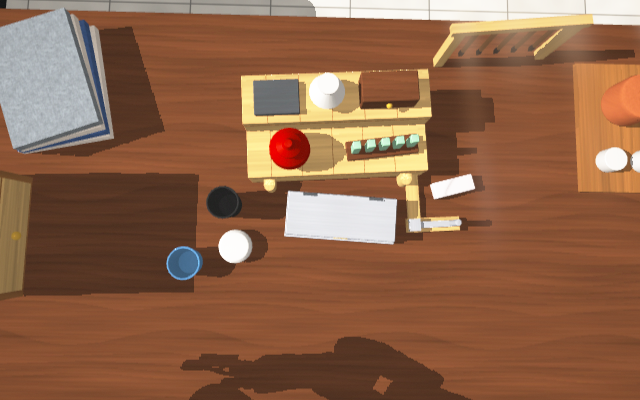

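View pics/scene0.png

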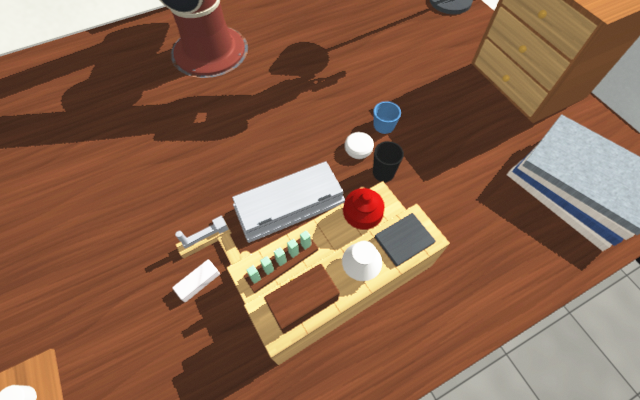

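The top view shows the box's lid at about (285–397, 191–243). The riser's top edge runs from (248,178) to (428,173), and the bolt is at (410–460, 222) on the right. I'll enlarge that area.

```bash
python3 - <<'E'
import cv2
a=cv2.imread("pics/top0.png")[150:270,240:470]
b=cv2.resize(a,(782,408),interpolation=cv2.INTER_CUBIC)
cv2.imwrite("pics/c1.png",b)
E
```

```text
(no output)
```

View pics/c1.png

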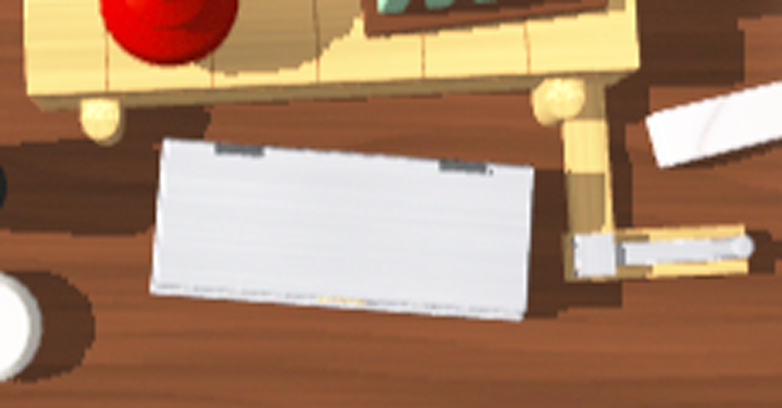

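```bash
cat > h.py <<'E'
import cv2,numpy as np
from plant import manip
np.set_printoptions(precision=4,suppress=True)
def ray(n,p,z):
    c=manip.calibration(n);T=c["T"];d=T[:3,:3]@np.linalg.solve(c["mtx"],[p[0],p[1],1]);o=T[:3,3]
    return o+d*(z-o[2])/d[2]
def boxquad(n,img):
    hsv=cv2.cvtColor(img,cv2.COLOR_BGR2HSV)
    m=((hsv[...,1]<40)&(hsv[...,2]>150)).astype(np.uint8)
    k,_=cv2.findContours(m,cv2.RETR_EXTERNAL,cv2.CHAIN_APPROX_NONE)
    best=[c for c in k if 3500<cv2.contourArea(cv2.convexHull(c))<9000]
    return best
E
python3 - <<'E'
from h import *
for n in("top","scene"):
    im=cv2.imread(f"pics/{n}0.png")
    for c in boxquad(n,im):
        h=cv2.convexHull(c);q=cv2.approxPolyDP(h,4,True)[:,0];print(n,cv2.contourArea(h),q.tolist());print([ray(n,p,.061)[:2].round(4).tolist() for p in q])
cr=lambda x,y:(240+x/3.4-.35,150+y/3.4-.35)
print("riser",[ray("top",cr(*p),.075) for p in((27,97),(637,68))])
print("lid",[ray("top",cr(*p),.061) for p in((163,139),(533,168),(522,314),(152,288))])
print("knob",ray("top",cr(742,245),.081),"bolt tip/staple",ray("top",cr(575,236),.045),ray("top",cr(575,275),.045))
print("cheek noses top",[ray("top",cr(*p),.045) for p in((100,125),(558,110))])
E
python3 - <<'E'
import cv2
a=cv2.imread("pics/scene0.png")[150:310,160:420]
cv2.imwrite("pics/c2.png",cv2.resize(a,(780,480),interpolation=cv2.INTER_CUBIC))
E
```

```text
top 4990.5 [[288, 191], [396, 199], [393, 243], [286, 236]]
[[0.6521, 0.0989], [0.6394, -0.1299], [0.5467, -0.1235], [0.5575, 0.1008]]
top 3847.0 [[53, 147], [93, 26], [113, 137]]
[[0.7359, 0.5961], [1.0047, 0.531], [0.7601, 0.4721]]
top 7275.0 [[639, 0], [639, 24], [271, 14], [272, 0]]
[[1.0987, -0.6783], [1.0422, -0.675], [1.0428, 0.1457], [1.0753, 0.1444]]
scene 6280.0 [[508, 354], [570, 315], [634, 394], [628, 399], [540, 399]]
[[1.0867, 0.1895], [1.0889, 0.3389], [1.2364, 0.3367], [1.2369, 0.3215], [1.1668, 0.1892]]
scene 4221.5 [[625, 277], [639, 290], [637, 392], [571, 313]]
[[1.0862, 0.4898], [1.1169, 0.4928], [1.2367, 0.3438], [1.0871, 0.3433]]
scene 3713.5 [[326, 162], [342, 191], [245, 230], [233, 196]]
[[0.5697, 0.0977], [0.6547, 0.0924], [0.6415, -0.1346], [0.5532, -0.1268]]
scene 8460.0 [[561, 115], [639, 157], [639, 227], [624, 238], [518, 167]]
[[0.7205, 0.6863], [0.9004, 0.7531], [1.0245, 0.6039], [1.0272, 0.5555], [0.7892, 0.4829]]
scene 5058.5 [[164, 5], [0, 55], [0, 0], [159, 0]]
[[-0.1748, -0.0669], [-0.1716, -0.5354], [-0.4372, -0.51], [-0.2063, -0.0734]]
riser [array([0.6758, 0.1828, 0.075 ]), array([ 0.7013, -0.1927,  0.075 ])]
lid [array([0.653 , 0.0997, 0.061 ]), array([ 0.6393, -0.1308,  0.061 ]), array([ 0.5488, -0.1239,  0.061 ]), array([0.5608, 0.1043, 0.061 ])]
knob [ 0.5928 -0.2545  0.081 ] bolt tip/staple [ 0.5982 -0.1604  0.045 ] [ 0.5737 -0.1603  0.045 ]
cheek noses top [array([0.6629, 0.1405, 0.045 ]), array([ 0.6781, -0.1499,  0.045 ])]
```

View pics/c2.png

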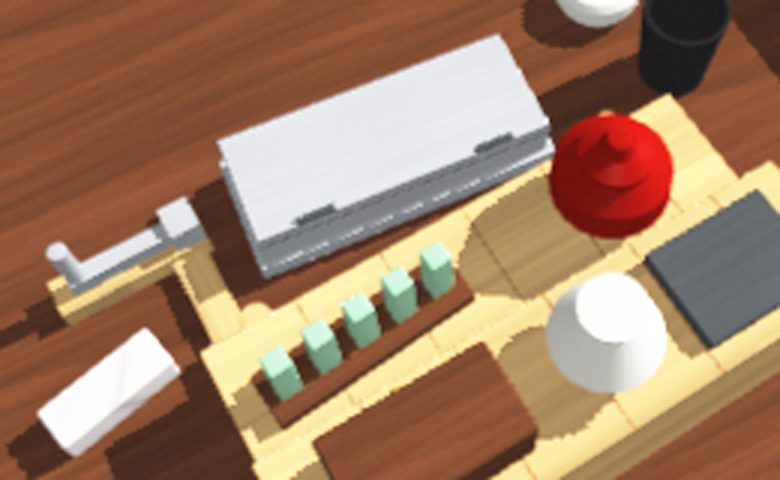

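The scene view shows lid corners at crop (500,36), (552,130), (264,240) and (219,145). The tread's near corners are at (203,350) and (668,97), and the knob top is at (58,248). I'll cross-check these against the top view.

```bash
cat >> h.py <<'E'
def frame(L,R,w):  # left,right pts on an edge -> yaw, mid
    d=(L-R)[:2];return np.arctan2(-d[0],d[1]),(L+R)[:2]/2
def tier2(p,yaw,o): c,s=np.cos(yaw),np.sin(yaw);return np.array([[c,s],[-s,c]])@(np.asarray(p)[:2]-o)
E
python3 - <<'E'
from h import *
ct=lambda x,y:(240+x/3.4-.35,150+y/3.4-.35)
cs=lambda x,y:(160+x/3-.33,150+y/3-.33)
for n,c,rl,lid,kn in(("top",ct,((27,97),(637,68)),((163,139),(533,168),(522,314),(152,288)),(742,245)),
 ("scene",cs,((668,97),(203,350)),((550,126),(264,238),(219,145),(500,36)),(58,248))):
    R=[ray(n,c(*p),.075) for p in rl];L=[ray(n,c(*p),.061) for p in lid]
    yaw,o=frame(*R,0);k=ray(n,c(*kn),.081)
    print(n,"tier",o,np.degrees(yaw),np.linalg.norm(R[0]-R[1]),"lid",np.array(L)[:,:2].tolist())
    print(" lid in tier",[tier2(p,yaw,o).round(4).tolist() for p in L],"ctr",tier2(np.mean(L,0),yaw,o),"boxyaw",np.degrees(frame(L[0],L[1],0)[0]),np.degrees(frame(L[3],L[2],0)[0]))
    print(" knob",k,tier2(k,yaw,o))
E
```

```text
top tier [ 0.6885 -0.005 ] 3.8861250640526297 0.3763745592429658 lid [[0.6530437710650243, 0.099747469545143], [0.6392839581275849, -0.1307982226089812], [0.5487639646047044, -0.12390586725351926], [0.5608266803486895, 0.10426518673122875]]
 lid in tier [[-0.0283, 0.1069], [-0.0577, -0.1222], [-0.1475, -0.1092], [-0.12, 0.1176]] ctr [-0.0884 -0.0017] boxyaw -3.415570643192159 -3.026237865902513
 knob [ 0.5928 -0.2545  0.081 ] [-0.1125 -0.2424]
scene tier [ 0.6937 -0.0086] 3.2591081589730724 0.373642896573057 lid [[0.6572385568317648, 0.09348127496277922], [0.6420406513176886, -0.12872705348995114], [0.5575411344120711, -0.1292543550490692], [0.5692127956491798, 0.09887074358996067]]
 lid in tier [[-0.0306, 0.104], [-0.0584, -0.117], [-0.1428, -0.1127], [-0.1182, 0.1143]] ctr [-0.0875 -0.0029] boxyaw -3.9126429679109074 -2.9288944131532295
 knob [ 0.5933 -0.2558  0.081 ] [-0.1144 -0.2411]
```

```bash
cat >> h.py <<'E'
from scipy.spatial.transform import Rotation as Ro
TO=np.array([.6908,-.0065]);TY=np.radians(3.65)
def toW(p): c,s=np.cos(TY),np.sin(TY);return TO+np.array([[c,-s],[s,c]])@np.asarray(p,float)
def toT(p): return tier2(p,TY,TO)
def rot(): 
    q=manip.state()["tool_rot"];return Ro.from_quat(np.r_[q[1:],q[0]])
def goal(tx,ty,z,sgn=1):
    """tool-frame mm shift after the turn, and the turn (deg), to have y down, z along sgn*tier y"""
    s=manip.state();R=rot();zt=sgn*np.array([-np.sin(TY),np.cos(TY),0]);yt=np.array([0,0,-1.]);xt=np.cross(yt,zt)
    G=Ro.from_matrix(np.c_[xt,yt,zt])
    d=np.r_[toW((tx,ty)),z]-s["tool_pos"]
    return G.inv().apply(d)*1e3,np.degrees((R.inv()*G).as_rotvec())
E
python3 - <<'E'
from h import *
print(rot().as_matrix())
for s in(1,-1): print(goal(-.185,-.095,.12,s))
print("dish",toT(ray("top",(235,246),.034)),"cup",toT(ray("top",(184,263),.055)))
E
```

```text
[[ 0.9176 -0.001   0.3975]
 [-0.3975 -0.0017  0.9176]
 [-0.0002 -1.     -0.0019]]
(array([ 219.8509,  129.1588, -701.5406]), array([  0.1038, -27.0718,  -0.0381]))
(array([-219.8509,  129.1588,  701.5406]), array([  0.0519, 152.9281,   0.1412]))
dish [-0.1422  0.2266] cup [-0.1721  0.3296]
```

>>> apply_moves([
  [1,0,0,0,0,-6.77,0],
  [1,0,0,0,0,-6.77,0],
  [1,0,0,0,0,-6.77,0],
  [1,0,0,0,0,-6.76,0],
  [1,13.74,0,-43.8,0,0,0],
  [1,13.74,0,-43.8,0,0,0],
  [1,13.74,0,-43.8,0,0,0],
  [1,13.74,0,-43.8,0,0,0],
  [1,13.74,0,-43.8,0,0,0],
  [1,13.74,0,-43.8,0,0,0],
  [1,13.74,0,-43.8,0,0,0],
  [1,13.74,0,-43.8,0,0,0],
  [1,13.74,0,-43.8,0,0,0],
  [1,13.74,0,-43.8,0,0,0],
  [1,13.74,0,-43.8,0,0,0],
  [1,13.74,0,-43.8,0,0,0],
  [1,13.74,0,-43.8,0,0,0],
  [1,13.74,0,-43.8,0,0,0],
  [1,13.74,0,-43.8,0,0,0],
  [1,13.74,0,-43.8,0,0,0],
])

```text
time: 2.1
tool_pos: [0.5125, -0.1138, 0.2498]
tool_rot: [0.707, -0.707, -0.022, 0.022]
contact_force: [0.5, 0.9, 0.5]
gripper_width: -0.001
```

```bash
cat > st.py <<'E'
from h import *
s=manip.state();p=s["tool_pos"];f=s["contact_force"]
print("t",s["time"],"tier",toT(p)*1e3,"z",p[2]*1e3,"F tier",tier2(f,TY,0),f[2],"grip",s["gripper_width"])
E
python3 st.py; python3 -c "
from h import *
print(goal(-.185,-.095,.025))"
```

```text
t 2.1 tier [-184.7949  -95.7379] z 249.8119045918525 F tier [0.5541 0.8902] 0.5165566657915748 grip -0.0007553067028456616
(array([ -0.2051, 224.8119,   0.7379]), array([-0.024 , -0.033 , -0.0241]))
```

>>> apply_moves([
  [1,0,28,0,0,0,0],
  [1,0,28,0,0,0,0],
  [1,0,28,0,0,0,0],
  [1,0,28,0,0,0,0],
  [1,0,28,0,0,0,0],
  [1,0,28,0,0,0,0],
  [1,0,28,0,0,0,0],
  [1,0,28,0,0,0,0],
  [1,0,0,0,0,0,0],
  [1,2,0,0,0,0,0],
  [1,2,0,0,0,0,0],
  [1,2,0,0,0,0,0],
  [1,2,0,0,0,0,0],
  [1,2,0,0,0,0,0],
  [1,2,0,0,0,0,0],
  [1,2,0,0,0,0,0],
  [1,2,0,0,0,0,0],
])

```text
time: 3.8
tool_pos: [0.5285, -0.1109, 0.0263]
tool_rot: [0.707, -0.707, -0.022, 0.023]
contact_force: [0.4, -0.6, -0.8]
gripper_width: -0.004
```

```bash
python3 st.py; python3 - <<'E'
from h import *
cv2.imwrite("pics/w1.png",manip.grab_frame("wrist"))
E
```

```text
t 3.8 tier [-168.6309  -93.8139] z 26.25670286283861 F tier [ 0.383  -0.6394] -0.7824324486853573 grip -0.003574439715411306
```

View pics/w1.png

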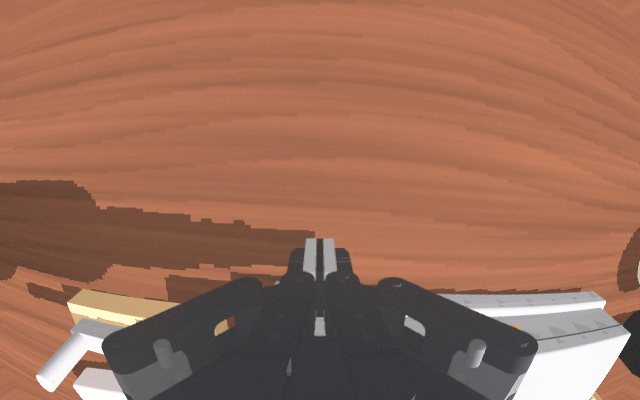

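The wrist view shows the shut jaws at (320,270), just behind the skirt. The box's near-left end is at (605,300), and the bolt and knob are at (70,340). I'll push gently.

>>> apply_moves([
  [1,2,0,0,0,0,0],
  [1,2,0,0,0,0,0],
  [1,2,0,0,0,0,0],
  [1,2,0,0,0,0,0],
  [1,2,0,0,0,0,0],
  [1,2,0,0,0,0,0],
])

```text
time: 4.45
tool_pos: [0.5352, -0.1099, 0.0245]
tool_rot: [0.707, -0.706, -0.018, 0.028]
contact_force: [-17.8, -2.5, 8.0]
gripper_width: 0.004
```

```bash
python3 st.py
```

```text
t 4.45 tier [-161.8266  -93.2673] z 24.532831667235715 F tier [-17.964   -1.3962] 8.009406223910343 grip 0.004434940479427101
```

>>> apply_moves([
  [1,0,0,0,0,0,0],
  [1,0,0,0,0,0,0],
])

```text
time: 4.65
tool_pos: [0.5353, -0.1099, 0.0245]
tool_rot: [0.707, -0.706, -0.018, 0.028]
contact_force: [-15.1, -1.6, 6.2]
gripper_width: -0.002
```

```bash
python3 st.py
```

```text
t 4.65 tier [-161.7214  -93.3204] z 24.48815573569183 F tier [-15.1961  -0.6358] 6.15963821472088 grip -0.0024428731937648322
```

>>> apply_moves([
  [1,-2,0,0,0,0,0],
  [1,0,-2,0,0,0,0],
  [1,0,-2,0,0,0,0],
  [1,1,0,0,0,0,0],
  [1,1,0,0,0,0,0],
  [1,1,0,0,0,0,0],
])

```text
time: 5.25
tool_pos: [0.5356, -0.1093, 0.028]
tool_rot: [0.708, -0.706, -0.017, 0.028]
contact_force: [-19.3, -0.5, 9.4]
gripper_width: 0.002
```

```bash
python3 st.py
```

```text
t 5.25 tier [-161.477   -92.7441] z 27.953128926068164 F tier [-19.2578   0.7687] 9.436057531484677 grip 0.0023811524903465265
```

```bash
python3 - <<'E'
from h import *
s=manip.state();print(s["contact_force"],s["ft_torque"],rot().as_matrix(),manip.state()["joint_efforts"])
im=manip.grab_frame("top");cv2.imwrite("pics/top1.png",im)
for c in boxquad("top",im)[:1]: pass
for c in boxquad("top",im):
    q=cv2.approxPolyDP(cv2.convexHull(c),4,True)[:,0]; print(q.tolist())
E
```

```text
[-19.2677  -0.4588   9.4361] [-0.2522  2.9847 -0.0331] [[ 0.9978 -0.0159 -0.0644]
 [ 0.0644  0.002   0.9979]
 [-0.0157 -0.9999  0.003 ]] [  2.5739 -34.9243 -37.0158   1.6255  -4.5638  -0.0977]
[[284, 235], [288, 191], [396, 199], [395, 215], [369, 257]]
[[53, 147], [93, 26], [113, 137]]
[[639, 0], [639, 24], [271, 14], [272, 0]]
```

>>> apply_moves([
  [1,-0.5,-1,0,0,0,0],
  [1,0,-1,0,0,0,0],
  [1,0,0,0,0,0,0],
])

```text
time: 5.6
tool_pos: [0.5356, -0.109, 0.0288]
tool_rot: [0.708, -0.706, -0.018, 0.027]
contact_force: [-9.2, -0.7, -1.8]
gripper_width: 0.003
```

```bash
python3 st.py
```

```text
t 5.6 tier [-161.3907  -92.3895] z 28.8395193760854 F tier [-9.1839 -0.0986] -1.8164572826939485 grip 0.0031117979974114307
```

>>> apply_moves([
  [1,1,-0.3,0,0,0,0],
  [1,1,-0.3,0,0,0,0],
  [1,1,-0.3,0,0,0,0],
])

```text
time: 5.9
tool_pos: [0.5375, -0.1093, 0.029]
tool_rot: [0.707, -0.706, -0.017, 0.028]
contact_force: [-12.4, -2.1, -3.6]
gripper_width: 0.002
```

```bash
python3 st.py
```

```text
t 5.9 tier [-159.4941  -92.7851] z 29.037399049426675 F tier [-12.4785  -1.3146] -3.614680434502579 grip 0.0018301912980263411
```

>>> apply_moves([
  [1,1.5,0,0,0,0,0],
  [1,1.5,0,0,0,0,0],
  [1,1.5,0,0,0,0,0],
  [1,1.5,0,0,0,0,0],
  [1,1.5,0,0,0,0,0],
])

```text
time: 6.4
tool_pos: [0.5449, -0.11, 0.0294]
tool_rot: [-0.707, 0.707, 0.017, -0.029]
contact_force: [-14.1, -7.5, -1.0]
gripper_width: -0.001
```

```bash
python3 st.py
```

```text
t 6.4 tier [-152.2149  -94.0041] z 29.37244197005175 F tier [-14.5478  -6.5976] -1.0125249581221905 grip -0.0011558867210561445
```

>>> apply_moves([
  [1,1.5,0,-0.6,0,0,0],
  [1,1.5,0,-0.6,0,0,0],
  [1,2,0,-0.6,0,0,0],
  [1,2,0,-0.6,0,0,0],
  [1,2,0,-0.6,0,0,0],
  [1,2,0,-0.6,0,0,0],
])

```text
time: 7.0
tool_pos: [0.5561, -0.1124, 0.0294]
tool_rot: [0.707, -0.706, -0.017, 0.029]
contact_force: [-13.6, -4.2, 0.1]
gripper_width: -0.001
```

```bash
python3 st.py
```

```text
t 7.0 tier [-141.1272  -97.1599] z 29.356694829533016 F tier [-13.8728  -3.3528] 0.1073860328265801 grip -0.0006330342639452388
```

>>> apply_moves([
  [1,2,0,-0.7,0,0,0],
  [1,2,0,-0.7,0,0,0],
  [1,2,0,-0.7,0,0,0],
  [1,2,0,-0.7,0,0,0],
  [1,2,0,-0.7,0,0,0],
  [1,2,0,-0.7,0,0,0],
  [1,2,0,-0.7,0,0,0],
])

```text
time: 7.7
tool_pos: [0.5705, -0.116, 0.0297]
tool_rot: [0.707, -0.706, -0.017, 0.029]
contact_force: [-17.1, -2.6, 2.5]
gripper_width: -0.002
```

```bash
python3 st.py
```

```text
t 7.7 tier [-127.0197 -101.595 ] z 29.733703908580765 F tier [-17.2214  -1.5495] 2.5473601114740165 grip -0.0017422416300274122
```

>>> apply_moves([
  [1,-10,0,0,0,0,0],
  [1,-20,0,0,0,0,0],
  [1,-20,0,0,0,0,0],
  [1,0,0,40,0,0,0],
  [1,0,0,40,0,0,0],
  [1,0,0,40,0,0,0],
  [1,0,0,40,0,0,0],
  [1,0,0,40,0,0,0],
  [1,0,0,0,0,0,0],
])

```text
time: 8.6
tool_pos: [0.5139, 0.0838, 0.0335]
tool_rot: [0.707, -0.706, -0.025, 0.024]
contact_force: [0.4, -0.4, -0.5]
gripper_width: 0.0
```

```bash
cat > see.py <<'E'
from h import *
import sys
# box far lid edge from top and scene pictures: quad of white/bright-steel blob near it
def measure(n,tag):
    im=manip.grab_frame(n);cv2.imwrite(f"pics/{n}_{tag}.png",im)
    hsv=cv2.cvtColor(im,cv2.COLOR_BGR2HSV);m=((hsv[...,1]<40)&(hsv[...,2]>(170 if n=="top" else 205))).astype(np.uint8)
    m=cv2.morphologyEx(m,cv2.MORPH_OPEN,np.ones((5,5),np.uint8))
    c=manip.calibration(n);iT=np.linalg.inv(c["T"]);q=iT@np.r_[toW((-.07,0)),.061,1];u=c["mtx"]@q[:3];u=u[:2]/u[2]
    k,_=cv2.findContours(m,cv2.RETR_EXTERNAL,cv2.CHAIN_APPROX_NONE)
    k=[x for x in k if cv2.pointPolygonTest(cv2.convexHull(x),tuple(map(float,u)),False)>0]
    W=np.array([toT(ray(n,p+0.0,.061)) for p in k[0][:,0]])*1e3   # outline in tier mm
    def fit(sel,ax): return np.polyfit(W[sel,ax],W[sel,1-ax],1)
    yc=W[:,1].mean(); mid=np.abs(W[:,1]-yc)<90
    far=mid&(W[:,0]>W[:,0].mean());a=fit(far,1)
    for _ in range(4):
        r=W[:,0]-np.polyval(a,W[:,1]);a=fit(far&(np.abs(r)<2),1)
    # body far face is 5 mm inside skirt; skirt far-end tips
    print(n,"yaw deg",-np.degrees(np.arctan(a[0])).round(2),"y range",W[:,1].min().round(1),W[:,1].max().round(1),"skirt far xL,xR",(np.polyval(a,yc+120)+5).round(1),(np.polyval(a,yc-120)+5).round(1),"area",cv2.contourArea(k[0]))
for n in("top","scene"): 
    try: measure(n,sys.argv[1])
    except Exception as e: print(n,e)
E
python3 st.py;python3 see.py a
```

```text
t 8.6 tier [-170.7982  101.3596] z 33.53816633965889 F tier [ 0.3527 -0.4211] -0.45217539913047083 grip 7.61011741387167e-05
top yaw deg 8.3 y range -117.6 119.7 skirt far xL,xR -46.6 -11.6 area 4423.5
scene yaw deg 8.2 y range -120.4 112.3 skirt far xL,xR -44.3 -9.7 area 3412.0
```

>>> apply_moves([
  [1,0,2,-10,0,0,0],
  [1,0,2,-10,0,0,0],
  [1,5,0,0,0,0,0],
  [1,4,0,0,0,0,0],
  [1,2,0,0,0,0,0],
  [1,2,0,0,0,0,0],
  [1,1,0,0,0,0,0],
  [1,1,-0.3,0,0,0,0],
  [1,1,-0.3,0,0,0,0],
  [1,1,-0.3,0,0,0,0],
])

```text
time: 9.7
tool_pos: [0.5324, 0.0613, 0.0301]
tool_rot: [-0.707, 0.707, 0.023, -0.023]
contact_force: [0.2, -0.4, 0.2]
gripper_width: 0.002
```

```bash
python3 st.py
```

```text
t 9.7 tier [-153.7213   77.7787] z 30.128814107816023 F tier [ 0.1244 -0.4401] 0.1650773102350535 grip 0.001721377099634471
```

>>> apply_moves([
  [1,1,0,0,0,0,0],
  [1,1,0,0,0,0,0],
  [1,1,-0.3,0,0,0,0],
  [1,1,-0.3,0,0,0,0],
  [1,1,-0.3,0,0,0,0],
])

```text
time: 10.2
tool_pos: [0.533, 0.0617, 0.0292]
tool_rot: [0.707, -0.707, -0.019, 0.027]
contact_force: [-15.4, -1.3, 5.9]
gripper_width: 0.0
```

```bash
python3 st.py
```

```text
t 10.2 tier [-153.0996   78.0833] z 29.20550844173814 F tier [-15.4876  -0.2823] 5.937722072862701 grip 0.000436607560072923
```

>>> apply_moves([
  [1,0,-1.3,0,0,0,0],
  [1,1,-0.3,0.3,0,0,0],
  [1,1,-0.2,0.3,0,0,0],
  [1,1.5,0,0.5,0,0,0],
])

```text
time: 10.6
tool_pos: [0.5356, 0.0628, 0.0299]
tool_rot: [-0.707, 0.707, 0.018, -0.027]
contact_force: [-13.0, -1.1, 1.2]
gripper_width: 0.0
```

```bash
python3 st.py
```

```text
t 10.6 tier [-150.4228   79.0742] z 29.90037308548848 F tier [-13.0241  -0.232 ] 1.2390760442495723 grip 3.910933122071823e-05
```

>>> apply_moves([
  [1,2,0,0.7,0,0,0],
  [1,2,0,0.7,0,0,0],
  [1,2,0,0.7,0,0,0],
  [1,2,0,0.7,0,0,0],
  [1,2,0,0.7,0,0,0],
  [1,2,0,0.7,0,0,0],
  [1,2,0,0.7,0,0,0],
  [1,2,0,0.7,0,0,0],
])

```text
time: 11.4
tool_pos: [0.5496, 0.0699, 0.0297]
tool_rot: [0.707, -0.706, -0.016, 0.029]
contact_force: [-17.3, 0.5, 6.4]
gripper_width: 0.0
```

```bash
python3 st.py
```

```text
t 11.4 tier [-136.0557   85.275 ] z 29.741468493613986 F tier [-17.2456   1.5625] 6.384640918650785 grip 5.0309545570305637e-05
```

>>> apply_moves([
  [1,1,-1,0.4,0,0,0],
  [1,2,0,0.5,0,0,0],
  [1,2,0,0.5,0,0,0],
  [1,2,-0.2,0.5,0,0,0],
  [1,2,0,0.5,0,0,0],
])

```text
time: 11.9
tool_pos: [0.5578, 0.0732, 0.0298]
tool_rot: [0.707, -0.706, -0.016, 0.029]
contact_force: [-16.6, 1.1, 1.6]
gripper_width: -0.004
```

```bash
python3 st.py
```

```text
t 11.9 tier [-127.6955   88.0278] z 29.796336932148265 F tier [-16.4797   2.1666] 1.601731239289534 grip -0.0038216300796890465
```

>>> apply_moves([
  [1,1.5,-0.2,0.4,0,0,0],
  [1,1.5,0,0.4,0,0,0],
  [1,1.5,-0.2,0.4,0,0,0],
  [1,1.5,0,0.4,0,0,0],
  [1,1.5,0,0.4,0,0,0],
])

```text
time: 12.4
tool_pos: [0.5648, 0.0758, 0.0301]
tool_rot: [0.707, -0.706, -0.015, 0.029]
contact_force: [-18.3, 1.6, 4.0]
gripper_width: 0.003
```

```bash
python3 st.py; python3 see.py b
```

```text
t 12.4 tier [-120.4896   90.1091] z 30.058463506874578 F tier [-18.1309   2.7452] 4.022306817833339 grip 0.0027534222132849567
top yaw deg -6.23 y range -117.0 112.7 skirt far xL,xR -7.2 -33.4 area 2344.5
scene yaw deg -6.23 y range -120.8 112.3 skirt far xL,xR -4.5 -30.7 area 2619.0
```

>>> apply_moves([
  [1,-10,0,0,0,0,0],
  [1,-20,0,0,0,0,0],
  [1,-14,0,0,0,0,0],
  [1,0,0,-44,0,0,0],
  [1,0,0,-44,0,0,0],
  [1,0,0,-44,0,0,0],
  [1,0,0,-44,0,0,0],
  [1,0,3,0,0,0,0],
  [1,0,0,0,0,0,0],
  [1,3,0,0,0,0,0],
  [1,3,0,0,0,0,0],
  [1,3,0,0,0,0,0],
])

```text
time: 13.7
tool_pos: [0.5493, -0.1018, 0.0315]
tool_rot: [-0.707, 0.707, 0.023, -0.023]
contact_force: [-0.4, 0.0, 0.1]
gripper_width: 0.002
```

```bash
python3 st.py
```

```text
t 13.7 tier [-147.2777  -86.1452] z 31.46981063386943 F tier [-0.4432  0.0398] 0.14512994409323493 grip 0.0020944386325309197
```

>>> apply_moves([
  [1,2,2,-3,0,0,0],
  [1,1.5,0,0,0,0,0],
  [1,1.5,0,0,0,0,0],
  [1,1,-0.4,0,0,0,0],
  [1,1,-0.4,0,0,0,0],
  [1,1,-0.4,0,0,0,0],
])

```text
time: 14.3
tool_pos: [0.5559, -0.1054, 0.03]
tool_rot: [0.707, -0.707, -0.021, 0.024]
contact_force: [-5.1, -1.4, -0.3]
gripper_width: 0.001
```

```bash
python3 st.py
```

```text
t 14.3 tier [-140.9433  -90.1338] z 30.002031094895873 F tier [-5.1984 -1.0788] -0.28598422734462897 grip 0.0010602661801225547
```

>>> apply_moves([
  [1,1,-0.4,0,0,0,0],
  [1,1,-0.4,-0.2,0,0,0],
  [1,1,-0.4,-0.3,0,0,0],
  [1,1,-0.2,-0.3,0,0,0],
  [1,1.5,0,-0.5,0,0,0],
])

```text
time: 14.8
tool_pos: [0.557, -0.1058, 0.0299]
tool_rot: [0.708, -0.706, -0.017, 0.028]
contact_force: [-16.3, -1.9, 7.3]
gripper_width: 0.001
```

```bash
python3 st.py
```

```text
t 14.8 tier [-139.8019  -90.5864] z 29.910769799534044 F tier [-16.4137  -0.8142] 7.2634615678126835 grip 0.0005298113335318983
```

>>> apply_moves([
  [1,0,-1.4,0,0,0,0],
  [1,1,-0.5,-0.3,0,0,0],
  [1,1.5,-0.2,-0.5,0,0,0],
  [1,1.5,0,-0.5,0,0,0],
  [1,1.5,0,-0.5,0,0,0],
])

```text
time: 15.3
tool_pos: [0.5623, -0.1074, 0.0304]
tool_rot: [0.707, -0.706, -0.017, 0.028]
contact_force: [-12.2, -2.3, -2.6]
gripper_width: -0.003
```

```bash
python3 st.py
```

```text
t 15.3 tier [-134.6586  -92.5134] z 30.418612488299363 F tier [-12.3112  -1.5268] -2.5791372527743293 grip -0.0031403961361526375
```

>>> apply_moves([
  [1,2,0,-0.7,0,0,0],
  [1,2,0,-0.7,0,0,0],
  [1,2,0,-0.7,0,0,0],
  [1,2,0,-0.7,0,0,0],
  [1,2,-0.2,-0.7,0,0,0],
  [1,2,-0.2,-0.7,0,0,0],
  [1,2,-0.2,-0.7,0,0,0],
])

```text
time: 16.0
tool_pos: [0.5766, -0.1114, 0.0306]
tool_rot: [0.707, -0.706, -0.018, 0.028]
contact_force: [-10.7, -1.5, -5.1]
gripper_width: -0.0
```

```bash
python3 st.py
```

```text
t 16.0 tier [-120.685   -97.4386] z 30.552527771629926 F tier [-10.7969  -0.8353] -5.1143444651879175 grip -0.0001800292984667727
```

>>> apply_moves([
  [1,1.5,0,-0.5,0,0,0],
  [1,1.5,0,-0.5,0,0,0],
  [1,-10,0,0,0,0,0],
  [1,-20,0,0,0,0,0],
  [1,-5,0,0,0,0,0],
  [1,0,0,46,0,0,0],
  [1,0,0,46,0,0,0],
  [1,0,0,46,0,0,0],
  [1,0,0,46,0,0,0],
  [1,0,3,0,0,0,0],
])

```text
time: 17.0
tool_pos: [0.5396, 0.0733, 0.033]
tool_rot: [0.707, -0.706, -0.026, 0.023]
contact_force: [-0.1, -0.6, 0.8]
gripper_width: -0.002
```

```bash
python3 st.py; python3 see.py c
```

```text
t 17.0 tier [-145.7721   89.2687] z 32.95941619634312 F tier [-0.1803 -0.5588] 0.7913962192699834 grip -0.001987417435828594
top yaw deg 3.81 y range -115.9 118.7 skirt far xL,xR -21.5 -5.5 area 4166.5
scene yaw deg 3.72 y range -118.1 111.8 skirt far xL,xR -19.4 -3.8 area 3492.5
```

>>> apply_moves([
  [1,5,2,0,0,0,0],
  [1,4,0,-2,0,0,0],
  [1,2,0,0,0,0,0],
  [1,1.5,0,0,0,0,0],
  [1,1.5,0,0,0,0,0],
  [1,1,0,0,0,0,0],
  [1,1,-0.5,0,0,0,0],
  [1,1,-0.5,0,0,0,0],
])

```text
time: 17.9
tool_pos: [0.556, 0.0678, 0.0307]
tool_rot: [-0.707, 0.707, 0.022, -0.023]
contact_force: [-1.6, -0.6, -1.1]
gripper_width: -0.005
```

```bash
python3 st.py
```

```text
t 17.9 tier [-129.8078   82.7805] z 30.668886366257247 F tier [-1.6175 -0.489 ] -1.1176369189118347 grip -0.004579861387167811
```

>>> apply_moves([
  [1,1,-0.6,0,0,0,0],
  [1,1,-0.6,0,0,0,0],
  [1,1,-0.6,0,0,0,0],
  [1,1,-0.6,0.2,0,0,0],
  [1,1,-0.4,0.3,0,0,0],
  [1,1,-0.2,0.3,0,0,0],
])

```text
time: 18.5
tool_pos: [0.5568, 0.0683, 0.0308]
tool_rot: [-0.706, 0.707, 0.018, -0.027]
contact_force: [-12.3, -3.6, 0.4]
gripper_width: 0.002
```

```bash
python3 st.py
```

```text
t 18.5 tier [-128.9308   83.1407] z 30.829905562979594 F tier [-12.4939  -2.8362] 0.4369175920369718 grip 0.0022778335068785356
```

>>> apply_moves([
  [1,1,-0.3,0.4,0,0,0],
  [1,1.5,0,0.5,0,0,0],
  [1,1.5,0,0.5,0,0,0],
  [1,1.5,0,0.5,0,0,0],
  [1,1.5,0,0.5,0,0,0],
])

```text
time: 19.0
tool_pos: [0.5631, 0.0717, 0.0308]
tool_rot: [-0.707, 0.707, 0.017, -0.028]
contact_force: [-13.2, -2.2, 1.0]
gripper_width: -0.004
```

```bash
python3 st.py
```

```text
t 19.0 tier [-122.4849   86.15  ] z 30.832151210480376 F tier [-13.347   -1.3726] 0.9864110441869399 grip -0.00354919997274604
```

>>> apply_moves([
  [1,1.5,0,0.5,0,0,0],
  [1,1.5,-0.2,0.5,0,0,0],
  [1,1.5,-0.2,0.5,0,0,0],
  [1,1.5,-0.2,0.5,0,0,0],
  [1,1,0,0.3,0,0,0],
  [1,1,0,0.3,0,0,0],
])

```text
time: 19.6
tool_pos: [0.5703, 0.0751, 0.0309]
tool_rot: [0.707, -0.707, -0.017, 0.028]
contact_force: [-14.8, -0.7, -0.3]
gripper_width: 0.002
```

```bash
python3 st.py;python3 see.py d
```

```text
t 19.6 tier [-115.0113   89.1074] z 30.91810484850088 F tier [-14.8372   0.209 ] -0.2717798982172715 grip 0.00213105157770031
top yaw deg -2.74 y range -115.8 116.7 skirt far xL,xR -4.8 -16.3 area 2582.5
scene yaw deg -2.78 y range -117.9 111.8 skirt far xL,xR -2.4 -14.0 area 2852.0
```

>>> apply_moves([
  [1,-10,0,0,0,0,0],
  [1,-18,0,0,0,0,0],
  [1,0,0,-44,0,0,0],
  [1,0,0,-44,0,0,0],
  [1,0,0,-44,0,0,0],
  [1,0,0,-44,0,0,0],
  [1,0,4,0,0,0,0],
  [1,3,0,-3,0,0,0],
  [1,3,0,0,0,0,0],
  [1,1.5,0,0,0,0,0],
  [1,1.5,0,0,0,0,0],
])

```text
time: 20.8
tool_pos: [0.5694, -0.1037, 0.0307]
tool_rot: [-0.707, 0.707, 0.023, -0.023]
contact_force: [1.1, 0.1, -0.6]
gripper_width: -0.003
```

```bash
python3 st.py
```

```text
t 20.8 tier [-127.311   -89.3234] z 30.70528394152324 F tier [1.1009 0.0588] -0.5593983422267612 grip -0.003012131354219522
```

>>> apply_moves([
  [1,1,0,0,0,0,0],
  [1,1,-0.3,0,0,0,0],
  [1,1,-0.6,0,0,0,0],
  [1,1,-0.6,0,0,0,0],
  [1,1,-0.6,0,0,0,0],
  [1,1,-0.6,-0.3,0,0,0],
  [1,1,-0.4,-0.3,0,0,0],
])

```text
time: 21.5
tool_pos: [0.5722, -0.1044, 0.0315]
tool_rot: [0.708, -0.706, -0.019, 0.026]
contact_force: [-10.5, 0.4, -0.3]
gripper_width: 0.002
```

```bash
python3 st.py
```

```text
t 21.5 tier [-124.55    -90.1064] z 31.455283284703295 F tier [-10.4578   1.0208] -0.28128227797265715 grip 0.002255766726483862
```

>>> apply_moves([
  [1,1,-0.3,-0.3,0,0,0],
  [1,1.5,0,-0.5,0,0,0],
  [1,1.5,0,-0.5,0,0,0],
  [1,1.5,0,-0.5,0,0,0],
  [1,1.5,0,-0.5,0,0,0],
  [1,1.5,0,-0.5,0,0,0],
])

```text
time: 22.1
tool_pos: [0.5793, -0.1068, 0.0314]
tool_rot: [0.707, -0.706, -0.018, 0.028]
contact_force: [-15.4, -1.2, 3.7]
gripper_width: 0.001
```

```bash
python3 st.py
```

```text
t 22.1 tier [-117.6355  -93.0385] z 31.403683869976156 F tier [-15.4668  -0.2318] 3.6603797071209523 grip 0.001101977843619339
```

>>> apply_moves([
  [1,1,-0.6,-0.3,0,0,0],
  [1,1,-0.2,-0.3,0,0,0],
  [1,1,0,-0.3,0,0,0],
  [1,1,-0.2,-0.3,0,0,0],
  [1,1,0,-0.3,0,0,0],
])

```text
time: 22.6
tool_pos: [0.584, -0.1082, 0.0315]
tool_rot: [0.707, -0.706, -0.017, 0.028]
contact_force: [-13.6, -2.8, -0.7]
gripper_width: -0.002
```

```bash
python3 st.py; python3 see.py e
```

```text
t 22.6 tier [-113.0517  -94.6936] z 31.494586135787074 F tier [-13.7304  -1.9722] -0.6949984270419458 grip -0.0016337567892271208
top yaw deg 0.05 y range -112.1 118.5 skirt far xL,xR -9.6 -9.3 area 3689.0
scene yaw deg 2.1 y range -117.3 110.9 skirt far xL,xR -9.1 -0.3 area 3537.0
```

>>> apply_moves([
  [1,0.6,0,-0.2,0,0,0],
  [1,0.6,0,-0.2,0,0,0],
  [1,0.6,0,-0.2,0,0,0],
])

```text
time: 23.0
tool_pos: [0.5844, -0.1083, 0.0314]
tool_rot: [0.708, -0.706, -0.016, 0.03]
contact_force: [-18.8, -0.9, 4.5]
gripper_width: -0.002
```

```bash
python3 st.py
```

```text
t 23.0 tier [-112.6605  -94.8591] z 31.392793599945705 F tier [-18.7808   0.3362] 4.4902575425850415 grip -0.0020169405067193857
```

>>> apply_moves([
  [1,-10,0,0,0,0,0],
  [1,-18,0,0,0,0,0],
  [1,0,0,45,0,0,0],
  [1,0,0,45,0,0,0],
  [1,0,0,45,0,0,0],
  [1,0,0,45,0,0,0],
  [1,0,4,0,0,0,0],
  [1,4,0,0,0,0,0],
  [1,4,0,0,0,0,0],
  [1,2,0,0,0,0,0],
  [1,1,0,0,0,0,0],
  [1,1,0,0,0,0,0],
  [1,1,0,0,0,0,0],
])

```text
time: 24.3
tool_pos: [0.5654, 0.0692, 0.031]
tool_rot: [-0.707, 0.707, 0.022, -0.022]
contact_force: [-0.1, 0.4, -0.2]
gripper_width: -0.001
```

```bash
python3 st.py
```

```text
t 24.3 tier [-120.3382   83.5145] z 30.963993687657712 F tier [-0.0663  0.4132] -0.22617767784124626 grip -0.0011834846908211373
```

>>> apply_moves([
  [1,1,0,0,0,0,0],
  [1,1,-0.3,0,0,0,0],
  [1,1,-0.6,0,0,0,0],
  [1,1,-0.6,0,0,0,0],
  [1,1,-0.6,0,0,0,0],
  [1,1,-0.6,0.2,0,0,0],
])

```text
time: 24.9
tool_pos: [0.5659, 0.0696, 0.0309]
tool_rot: [-0.706, 0.707, 0.018, -0.028]
contact_force: [-13.5, -3.7, 1.8]
gripper_width: -0.001
```

```bash
python3 st.py
```

```text
t 24.9 tier [-119.8384   83.8601] z 30.853263823003612 F tier [-13.6924  -2.8809] 1.767397701190651 grip -0.0010663429170720928
```

>>> apply_moves([
  [1,1,-0.3,0.3,0,0,0],
  [1,1,-0.1,0.3,0,0,0],
  [1,1,0,0.3,0,0,0],
  [1,1,0,0.3,0,0,0],
  [1,1,0,0.3,0,0,0],
  [1,1,0,0.3,0,0,0],
])

```text
time: 25.5
tool_pos: [0.5709, 0.0722, 0.0309]
tool_rot: [-0.707, 0.707, 0.017, -0.028]
contact_force: [-14.8, -2.4, 4.1]
gripper_width: 0.002
```

```bash
python3 st.py
```

```text
t 25.5 tier [-114.6736   86.2048] z 30.853908630366973 F tier [-14.9054  -1.4753] 4.0685748950084815 grip 0.0015351260578702383
```

>>> apply_moves([
  [1,0.6,-0.8,0.2,0,0,0],
  [1,0.6,-0.2,0.2,0,0,0],
  [1,0.6,0,0.2,0,0,0],
  [1,0.6,0,0.2,0,0,0],
])

```text
time: 25.9
tool_pos: [0.5729, 0.0733, 0.031]
tool_rot: [-0.707, 0.707, 0.017, -0.028]
contact_force: [-12.2, -1.8, -0.7]
gripper_width: 0.001
```

```bash
python3 st.py
```

```text
t 25.9 tier [-112.5675   87.1185] z 30.9696846806591 F tier [-12.3314  -1.0039] -0.7202190503946565 grip 0.0012348110741136264
```

>>> apply_moves([
  [1,0.6,0,0.2,0,0,0],
  [1,0.6,0,0.2,0,0,0],
  [1,0.6,0,0.2,0,0,0],
])

```text
time: 26.2
tool_pos: [0.5733, 0.0735, 0.0309]
tool_rot: [-0.706, 0.707, 0.016, -0.03]
contact_force: [-19.6, -4.0, 5.0]
gripper_width: 0.001
```

```bash
python3 st.py
```

```text
t 26.2 tier [-112.1545   87.3191] z 30.887004965862594 F tier [-19.7874  -2.789 ] 4.958399682340837 grip 0.0010351778447450128
```

>>> apply_moves([
  [1,-10,0,0,0,0,0],
  [1,-14,0,0,0,0,0],
  [1,0,0,-44,0,0,0],
  [1,0,0,-44,0,0,0],
  [1,0,0,-44,0,0,0],
  [1,0,0,-44,0,0,0],
  [1,0,4,0,0,0,0],
  [1,4,0,0,0,0,0],
  [1,4,0,0,0,0,0],
  [1,2,0,0,0,0,0],
  [1,1,0,0,0,0,0],
  [1,1,0,0,0,0,0],
  [1,1,-0.3,0,0,0,0],
])

```text
time: 27.5
tool_pos: [0.58, -0.1013, 0.0309]
tool_rot: [0.707, -0.706, -0.021, 0.024]
contact_force: [-6.5, 0.8, 4.4]
gripper_width: 0.001
```

```bash
python3 st.py; python3 see.py f
```

```text
t 27.5 tier [-116.5739  -87.5858] z 30.87207077068464 F tier [-6.4632  1.211 ] 4.3578085940469045 grip 0.0013446978266457071
top yaw deg -3.29 y range -114.3 118.4 skirt far xL,xR 0.8 -13.0 area 3728.0
scene yaw deg -2.04 y range -116.9 110.9 skirt far xL,xR 1.4 -7.2 area 3509.0
```

>>> apply_moves([
  [1,0,-1,0,0,0,0],
  [1,1,-0.6,0,0,0,0],
  [1,1,-0.6,0,0,0,0],
  [1,1,-0.4,-0.2,0,0,0],
  [1,1,-0.2,-0.2,0,0,0],
])

```text
time: 28.1
tool_pos: [0.5803, -0.1016, 0.0315]
tool_rot: [0.708, -0.706, -0.018, 0.027]
contact_force: [-16.5, -0.6, 3.9]
gripper_width: -0.004
```

```bash
python3 st.py
```

```text
t 28.1 tier [-116.3099  -87.8388] z 31.483094285465036 F tier [-16.5031   0.4068] 3.9424850064858097 grip -0.003971608977753912
```

>>> apply_moves([
  [1,0,-1,0,0,0,0],
  [1,0.6,-0.2,-0.2,0,0,0],
  [1,0.6,-0.2,-0.2,0,0,0],
  [1,0.6,0,-0.2,0,0,0],
])

```text
time: 28.5
tool_pos: [0.5818, -0.102, 0.0318]
tool_rot: [0.708, -0.706, -0.018, 0.027]
contact_force: [-12.5, -1.1, -3.1]
gripper_width: -0.0
```

```bash
python3 st.py
```

```text
t 28.5 tier [-114.872   -88.3861] z 31.80076918879976 F tier [-12.5496  -0.2611] -3.076741626198737 grip -5.9484880129989026e-05
```

>>> apply_moves([
  [1,0.7,0,-0.2,0,0,0],
  [1,0.7,0,-0.2,0,0,0],
  [1,0.6,0,-0.2,0,0,0],
])

```text
time: 28.8
tool_pos: [0.5837, -0.1026, 0.0318]
tool_rot: [0.707, -0.706, -0.018, 0.028]
contact_force: [-12.8, -1.3, -3.1]
gripper_width: -0.002
```

```bash
python3 st.py
```

```text
t 28.8 tier [-112.9778  -89.1288] z 31.798561603010498 F tier [-12.8438  -0.4874] -3.0638344815512797 grip -0.0018468364515307463
```

>>> apply_moves([
  [1,0.6,0,-0.2,0,0,0],
  [1,0.6,0,-0.2,0,0,0],
  [1,0.5,0,0,0,0,0],
])

```text
time: 29.1
tool_pos: [0.5847, -0.1029, 0.0318]
tool_rot: [0.708, -0.706, -0.017, 0.028]
contact_force: [-15.6, -1.0, 1.3]
gripper_width: -0.005
```

```bash
python3 st.py
```

```text
t 29.1 tier [-112.0358  -89.4719] z 31.800777940151562 F tier [-15.6701   0.0171] 1.338035304295604 grip -0.004557878997980716
```

>>> apply_moves([
  [1,0.5,0,0,0,0,0],
  [1,0.4,0,0,0,0,0],
])

```text
time: 29.3
tool_pos: [0.5848, -0.1029, 0.0318]
tool_rot: [0.708, -0.706, -0.016, 0.029]
contact_force: [-19.5, -1.9, 2.3]
gripper_width: -0.001
```

```bash
python3 st.py
```

```text
t 29.3 tier [-111.9626  -89.4548] z 31.757178979515785 F tier [-19.6267  -0.6979] 2.2503210634211572 grip -0.000861574390041126
```

>>> apply_moves([
  [1,-10,0,0,0,0,0],
  [1,-12,0,0,0,0,0],
  [1,0,0,44,0,0,0],
  [1,0,0,44,0,0,0],
  [1,0,0,44,0,0,0],
  [1,0,0,44,0,0,0],
  [1,0,3,0,0,0,0],
  [1,4,0,0,0,0,0],
  [1,4,0,0,0,0,0],
  [1,2,0,0,0,0,0],
  [1,1,0,0,0,0,0],
  [1,1,0,0,0,0,0],
])

```text
time: 30.5
tool_pos: [0.5711, 0.0706, 0.0326]
tool_rot: [-0.707, 0.707, 0.022, -0.022]
contact_force: [-1.0, 0.8, -0.1]
gripper_width: -0.002
```

```bash
python3 st.py; python3 see.py g
```

```text
t 30.5 tier [-114.5636   84.5786] z 32.62829529079681 F tier [-0.9846  0.8704] -0.14576057144157203 grip -0.0015762948663519895
top yaw deg 0.72 y range -113.5 116.9 skirt far xL,xR -5.2 -2.2 area 3031.5
scene yaw deg 0.34 y range -116.5 110.9 skirt far xL,xR -1.7 -0.3 area 3226.0
```

>>> apply_moves([
  [1,1,0,0,0,0,0],
  [1,1,-0.3,0,0,0,0],
  [1,1,-0.6,0,0,0,0],
  [1,1,-0.6,0,0,0,0],
  [1,1,-0.6,0,0,0,0],
])

```text
time: 31.1
tool_pos: [0.5715, 0.0713, 0.0325]
tool_rot: [-0.706, 0.707, 0.019, -0.027]
contact_force: [-11.2, -2.7, 1.3]
gripper_width: -0.001
```

```bash
python3 st.py
```

```text
t 31.1 tier [-114.1254   85.2549] z 32.46728630354801 F tier [-11.3403  -1.9675] 1.2782289426285536 grip -0.0008714573530084959
```

>>> apply_moves([
  [1,0.8,-0.5,0.2,0,0,0],
  [1,0.8,-0.3,0.2,0,0,0],
  [1,0.6,-0.1,0.2,0,0,0],
  [1,0.6,0,0.2,0,0,0],
])

```text
time: 31.5
tool_pos: [0.5727, 0.072, 0.0325]
tool_rot: [-0.706, 0.707, 0.017, -0.028]
contact_force: [-12.4, -4.5, 1.8]
gripper_width: -0.001
```

```bash
python3 st.py
```

```text
t 31.5 tier [-112.8237   85.8661] z 32.51148611957158 F tier [-12.6195  -3.6847] 1.7758980425464435 grip -0.0007610136446445593
```

>>> apply_moves([
  [1,0.6,-0.3,0.2,0,0,0],
  [1,0.6,0,0.2,0,0,0],
  [1,0.6,0,0.2,0,0,0],
])

```text
time: 31.8
tool_pos: [0.5738, 0.0726, 0.0325]
tool_rot: [-0.706, 0.707, 0.017, -0.029]
contact_force: [-15.8, -5.8, 4.2]
gripper_width: -0.006
```

```bash
python3 st.py
```

```text
t 31.8 tier [-111.737    86.4109] z 32.48867548609648 F tier [-16.0905  -4.8349] 4.21008345653019 grip -0.006388583127461011
```

>>> apply_moves([
  [1,0.4,-0.5,-0.4,0,0,0],
  [1,0.5,0,0,0,0,0],
])

```text
time: 32.0
tool_pos: [0.5738, 0.0726, 0.0325]
tool_rot: [-0.706, 0.707, 0.016, -0.029]
contact_force: [-17.9, -2.7, 3.1]
gripper_width: 0.001
```

```bash
python3 st.py
```

```text
t 32.0 tier [-111.6906   86.3507] z 32.52363006955334 F tier [-18.0021  -1.5142] 3.094592739161931 grip 0.000510462343825931
```

>>> apply_moves([
  [1,-10,0,0,0,0,0],
  [1,-12,0,0,0,0,0],
  [1,0,0,-44,0,0,0],
  [1,0,0,-44,0,0,0],
  [1,0,0,-44,0,0,0],
  [1,0,0,-44,0,0,0],
  [1,0,3,0,0,0,0],
  [1,4,0,0,0,0,0],
  [1,4,0,0,0,0,0],
  [1,2,0,0,0,0,0],
  [1,1,0,0,0,0,0],
  [1,1,0,0,0,0,0],
])

```text
time: 33.2
tool_pos: [0.5826, -0.1023, 0.0334]
tool_rot: [0.707, -0.707, -0.023, 0.023]
contact_force: [-0.1, 0.1, -0.2]
gripper_width: 0.0
```

```bash
python3 st.py; python3 see.py h; python3 - <<'E'
import cv2
a=cv2.imread("pics/scene_h.png")[150:310,160:420]
cv2.imwrite("pics/c3.png",cv2.resize(a,(780,480),interpolation=cv2.INTER_CUBIC))
E
```

```text
t 33.2 tier [-114.1098  -88.679 ] z 33.411282021726024 F tier [-0.0918  0.1286] -0.2072309173150202 grip 0.0004978301983737435
top yaw deg -2.4 y range -113.6 118.1 skirt far xL,xR -0.8 -10.8 area 3701.0
scene yaw deg -0.44 y range -116.4 110.9 skirt far xL,xR 0.2 -1.7 area 3529.0
```

View pics/c3.png

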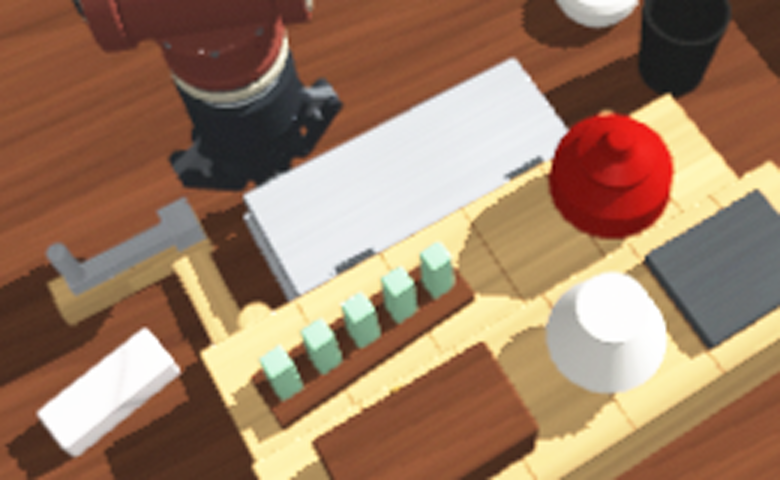

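The scene view shows the box against the riser: lid corners at (513,58), (570,130), (290,300) and (243,200), nearly parallel to the shelf. Next I'll probe the right end.

>>> apply_moves([
  [1,1,0,0,0,0,0],
  [1,1,-0.3,0,0,0,0],
  [1,1,-0.6,0,0,0,0],
])

```text
time: 33.6
tool_pos: [0.5834, -0.1028, 0.0334]
tool_rot: [0.707, -0.706, -0.021, 0.025]
contact_force: [-7.1, 0.1, 1.1]
gripper_width: 0.001
```

```bash
python3 st.py
```

```text
t 33.6 tier [-113.3069  -89.2309] z 33.388144885821575 F tier [-7.089   0.6008] 1.1058072111037884 grip 0.0007963446572677993
```

>>> apply_moves([
  [1,0.8,-0.5,0,0,0,0],
  [1,0.8,-0.5,0,0,0,0],
  [1,0.6,-0.3,-0.2,0,0,0],
])

```text
time: 33.9
tool_pos: [0.5835, -0.1028, 0.0334]
tool_rot: [0.707, -0.706, -0.019, 0.026]
contact_force: [-10.6, -0.3, 0.8]
gripper_width: 0.003
```

```bash
python3 st.py
```

```text
t 33.9 tier [-113.2027  -89.2323] z 33.39122704377987 F tier [-10.5991   0.3625] 0.7505981653779378 grip 0.0030445098197100216
```

>>> apply_moves([
  [1,0.6,-0.3,-0.2,0,0,0],
  [1,0.6,-0.2,-0.2,0,0,0],
  [1,0.5,-0.1,-0.1,0,0,0],
  [1,0,0,0,0,0,0],
])

```text
time: 34.3
tool_pos: [0.5836, -0.1028, 0.0334]
tool_rot: [0.708, -0.706, -0.017, 0.028]
contact_force: [-15.3, -0.6, 4.9]
gripper_width: -0.001
```

```bash
python3 st.py
```

```text
t 34.3 tier [-113.087   -89.2767] z 33.402613697674326 F tier [-15.3268   0.3597] 4.898244910339175 grip -0.0012132225514190577
```

>>> apply_moves([
  [1,0,-1,0,0,0,0],
  [1,0.5,-0.3,0,0,0,0],
  [1,0.4,0,0,0,0,0],
])

```text
time: 34.6
tool_pos: [0.5837, -0.1028, 0.0336]
tool_rot: [0.708, -0.706, -0.017, 0.029]
contact_force: [-15.5, -1.6, -0.3]
gripper_width: -0.002
```

```bash
python3 st.py
```

```text
t 34.6 tier [-113.0586  -89.2345] z 33.56150388207612 F tier [-15.5993  -0.6538] -0.3453180615095299 grip -0.0017488422531742594
```

>>> apply_moves([
  [1,0.4,-0.1,0,0,0,0],
  [1,0.4,-0.1,0,0,0,0],
  [1,0,0,0,0,0,0],
])

```text
time: 34.9
tool_pos: [0.5847, -0.103, 0.0336]
tool_rot: [0.707, -0.706, -0.017, 0.028]
contact_force: [-12.8, -2.3, -2.1]
gripper_width: -0.002
```

```bash
python3 st.py
```

```text
t 34.9 tier [-112.0091  -89.5909] z 33.623200482412386 F tier [-12.962   -1.4723] -2.1322890925743265 grip -0.0024993405921897058
```

>>> apply_moves([
  [1,-10,0,0,0,0,0],
  [1,-20,0,0,0,0,0],
  [1,-12,0,0,0,0,0],
  [1,0,-35,0,0,0,0],
  [1,0,0,-40,0,0,0],
  [1,0,0,-40,0,0,0],
  [1,0,0,-40,0,0,0],
  [1,0,0,-40,0,0,0],
  [1,0,0,-36,0,0,0],
  [1,0,0,0,0,0,0],
])

```text
time: 35.9
tool_pos: [0.5622, -0.3062, 0.0741]
tool_rot: [-0.706, 0.708, 0.022, -0.02]
contact_force: [-1.2, -0.5, 0.0]
gripper_width: -0.002
```

```bash
python3 st.py;python3 see.py i; python3 -c "
from h import *
print(goal(-.113,-.28,.072))"
```

```text
t 35.9 tier [-147.4347 -290.9193] z 74.1061523785863 F tier [-1.1841 -0.3887] 0.04030989289762968 grip -0.0015958848941482902
top yaw deg -0.63 y range -113.3 118.0 skirt far xL,xR -1.5 -4.2 area 4406.5
scene yaw deg -0.02 y range -116.0 110.9 skirt far xL,xR -0.5 -0.6 area 3505.5
(array([34.7167,  1.107 ,  6.986 ]), array([ 0.011 , -0.0954,  0.0626]))
```

>>> apply_moves([
  [1,17,0,0,0,0,0],
  [1,17.5,1.5,0,0,0,0],
  [1,0,0,0,0,0,0],
  [1,0,0,7,0,0,0],
  [1,0,0,5,0,0,0],
  [1,0,0,5,0,0,0],
  [1,0,0,5,0,0,0],
  [1,0,0,5,0,0,0],
  [1,0,0,5,0,0,0],
  [1,0,0,5,0,0,0],
])

```text
time: 37.0
tool_pos: [0.5933, -0.2624, 0.0712]
tool_rot: [-0.707, 0.707, 0.022, -0.023]
contact_force: [-1.5, -1.9, 0.7]
gripper_width: 0.002
```

```bash
python3 st.py
```

```text
t 37.0 tier [-113.6186 -249.1738] z 71.1932928436711 F tier [-1.5892 -1.7648] 0.7253883353053998 grip 0.0015624662576353891
```

Fy is about −1.8 N, so the knob is being pushed. Target y is about −203.

>>> apply_moves([
  [1,0,0,4,0,0,0],
  [1,0,0,4,0,0,0],
  [1,0,0,4,0,0,0],
  [1,0,0,4,0,0,0],
  [1,0,0,4,0,0,0],
  [1,0,0,4,0,0,0],
  [1,0,0,4,0,0,0],
  [1,0,0,4,0,0,0],
  [1,0,0,2,0,0,0],
  [1,0,0,2,0,0,0],
  [1,0,0,2,0,0,0],
  [1,0,0,2,0,0,0],
])

```text
time: 38.2
tool_pos: [0.5911, -0.2224, 0.0712]
tool_rot: [-0.707, 0.707, 0.023, -0.022]
contact_force: [-1.3, -2.2, 0.2]
gripper_width: -0.001
```

```bash
python3 st.py
```

```text
t 38.2 tier [-113.2181 -209.1391] z 71.20922122020059 F tier [-1.4136 -2.1459] 0.23156111983041727 grip -0.0007024192734748814
```

>>> apply_moves([
  [1,0,0,1.5,0,0,0],
  [1,0,0,1.5,0,0,0],
  [1,0,0,1.5,0,0,0],
  [1,0,0,1,0,0,0],
  [1,0,0,1,0,0,0],
])

```text
time: 38.7
tool_pos: [0.5908, -0.218, 0.0714]
tool_rot: [-0.705, 0.708, 0.023, -0.022]
contact_force: [-0.4, -11.0, -2.6]
gripper_width: 0.001
```

```bash
python3 st.py
```

```text
t 38.7 tier [-113.2128 -204.6644] z 71.40741829100335 F tier [ -1.1367 -10.9036] -2.6481292896978084 grip 0.001484741416958625
```

End stop felt: 11 N at y −204.7, against about −203.5 expected for full travel. I'll back off and check.

>>> apply_moves([
  [1,0,0,-10,0,0,0],
  [1,0,0,-20,0,0,0],
  [1,0,-40,0,0,0,0],
  [1,0,-40,0,0,0,0],
  [1,-40,0,-20,0,0,0],
  [1,-40,0,-20,0,0,0],
  [1,0,0,0,0,0,0],
  [1,0,0,0,0,0,0],
])

```text
time: 39.5
tool_pos: [0.5149, -0.2922, 0.1515]
tool_rot: [0.707, -0.707, -0.022, 0.021]
contact_force: [-0.7, 0.2, -0.0]
gripper_width: -0.002
```

```bash
python3 st.py; python3 see.py j; python3 - <<'E'
import cv2,numpy as np
a=cv2.imread("pics/top_j.png")[150:260,240:470];b=cv2.imread("pics/scene_j.png")[140:270,170:400]
f=lambda i,h:cv2.resize(i,(600,h),interpolation=cv2.INTER_CUBIC)
cv2.imwrite("pics/c4.png",np.vstack([f(a,287),f(b,313)]))
E
```

```text
t 39.5 tier [-193.7045 -273.8994] z 151.50571337746763 F tier [-0.7066  0.2345] -0.0454462280196575 grip -0.0016814000178540036
top yaw deg -0.63 y range -113.3 118.0 skirt far xL,xR -1.5 -4.2 area 4406.5
scene yaw deg 0.07 y range -120.2 110.9 skirt far xL,xR -0.7 -0.4 area 3564.5
```

View pics/c4.png

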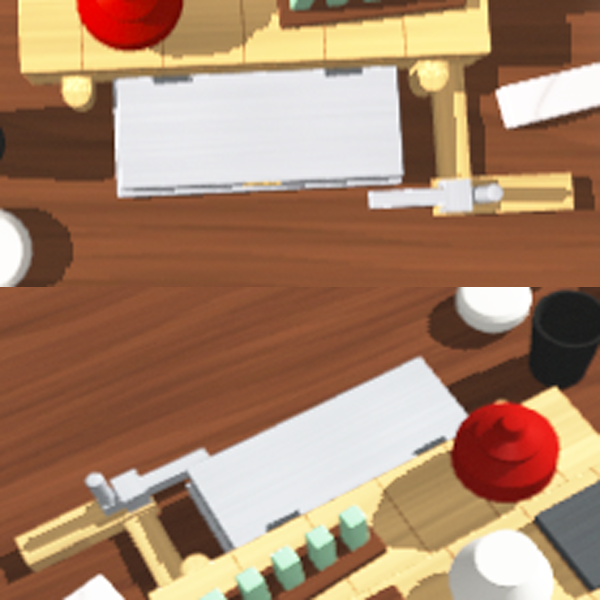

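The box lies parallel to the riser in both views, with matching edge slopes. The bolt is across behind it, with the knob up against the staple at (487,193).

```bash
python3 -c "
from plant import manip
print(manip.job_done())"
```

```text
the job is handed in; nothing more can be done
None
```

The box is back in its bay and the bolt is shot across behind it. I handed the job in at about 39.5 s; no verdict is reported.

**Box:** I walked it home with alternating low pushes near its right and left ends. I felt the riser at both ends, with the force climbing while the box stopped. The last right-end push then moved the box 1 mm, which I estimate left both ends within 1 mm of the riser. Force readings peaked at about 21 N. They were taken only at the end of each move, so the peak in between is not measured.

**Bolt:** I pushed the knob about 59 mm, until it met its stop at 11 N. Then I backed the arm clear; the readings returned to near zero.

**Last checks:**
- **Scene camera:** the box is at about 0.1° to the riser, with its far ends within about 0.7 mm, roughly 4–5 mm right of the bay's middle.
- **Top camera:** its automatic fit disagreed, at −0.6°, with the far ends 1.5 mm (left) and 4.2 mm (right) off the riser. I put this down to poor edge-picking. In that same picture, edge slopes read by eye (−0.047 and −0.049) show the box and riser parallel. The gaps agree better with the scene camera and the contact readings.
- **Other things:** none looked moved in the last pictures, but I did not measure them again.

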